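Tuck the clipboard's hold-down tab under its lip

ROBOT

A 7-joint arm with a two-finger parallel gripper is mounted at the origin on the work surface. World frame = base frame: x ahead of the robot, y to its left, z up, the work surface at z = 0. Lengths are in mm, angles in rad, forces in N, time in s.
With the tool pointing down it reaches from about 400 to 925 mm from the base axis. Payload 5.6 kg.
Tool frame: the origin (TCP) lies between the finger pads; the fingertips stand 11 mm ahead of it and the grasp point (between the pads) lies 8 mm behind it; z points along the fingers, y is the line along which they close (so a half turn about z gives the same grasp; the last joint's range is limited). The gripper opens to 85 mm and grips with 20 to 120 N. Pads are 22 mm wide; open, the fingers measure 114 mm over their backs; the gripper's body (76 mm by 85 mm) begins 54 mm behind the grasp point. The pads swing forward as they close: fully open they stand 13 mm farther back than shut.
Start: joints at [-1.263, 0.468, -0.012, 1.603, 0.006, 1.071, -0.056], TCP at [223.413, 610.406, 219.79] pointing down, gripper open.
Joint ranges: [-2.53, 2.53], [-0.31, 2.02], [-1.57, 1.55], [0.28, 2.44], [-1.29, 4.43], [0.15, 1.84], [-2.92, 2.92]. Speed limits (rad/s): [2.57, 2.57, 3.14, 3.14, 3.14, 3.14, 3.14].

INTERFACE

Orientations are given as a rotation vector (axis times angle).
In Python, from bench import env gives the robot as it stands. The module is installed in compiled form; this text tells all that it offers.
- The arm moves only by the tool drive_tool, never from a script. Its argument "steps" is one flat list of numbers, 7 for each row, row after row: the shift along the tool's x, y, z in m, then the turn, a rotation vector about the tool's x, y, z in degrees, then the gripper command: -1 is shut, 1 is fully open, values between are in proportion. A call has 1 to 5 rows; each row is the pose to reach, as a shift and turn from the pose commanded when the call began, along the tool's axes at that moment; what a row does not reach only later rows make up. A row lasts 1/10 s, in which the tool goes at most 50 mm and 8.59 degrees, less where a joint would pass 70% of its speed; a pose out of reach is approached as far as the arm can. A call with a gripper value outside its range is refused whole. The fingers move at their own pace and stop on an object; "newtons" is the grip in N (left out, the last holds). Time passes only in rows, so rows that repeat a pose let the fingers close. It gives the time, the measured TCP pose, the force, the opening and the grip force at its end, in the units of the state.
- env.observe(): the state, without advancing time (a new reading comes with each control period).
- env.camera(name): name is "scene" or "top"; returns (picture, depth): 420x560x3 uint8, red, green, blue; 420x560 float32, mm along the optical axis (not along the pixel's ray), 0 where there is no reading.
- env.camera_model(name): a dict with "fov_y" (degrees; the focal length in pixels is half the picture's height over the tangent of half this angle, whatever the lens; pixels are square), "cx", "cy" (the principal point, pixels), "cam_to_world" (4x4, takes a point from camera to world coordinates). Camera axes: x right, y down, z forward; pixel columns grow to the right and rows downward; lengths in mm; the calibration is good to about 2 mm. A picture is of the moment at which its call begins. camera_model takes no time and is no camera call.
- env.hand_in(): hands the job in; it is judged then, once.
The state is a dict: "time": time; "joint_positions": joint angles; "qvel": joint speeds; "effort": joint torques, N m; "tool_pos": TCP position; "tool_rot": TCP orientation; "wrist_force": force on the tool from outside, world axes, zero at the start; "moment": the same for the moment, N m; "gripper_width": finger opening in mm; "grasp_force": force on a finger pad.
Only numpy, scipy, OpenCV 4.12 (cv2) and the standard library are available. Lean on these libraries where they do the work, as an engineer would, in place of code of your own. Each camera call takes 0.05 s, during which the arm holds its last target. There are 200 camera calls.

TASK

On the coffee-tasting clipboard that is screwed to the table, fold the sprung red tab down flat over the score sheet with a fingertip, then, keeping it pressed down, push it by its pale ridge until its free edge is fully home beneath the steel lip and stays shut by itself. Only push and press: do not pinch the tab, and leave the bowls, cup, jar, timer, spoon and tent card where they stand.

Things in the scene. Friction and masses are not known exactly. Their poses are not given: they have to be found in the camera images.
- board: Black clipboard, 240 x 160 x 12 mm, fixed to the table; origin at the centre of its underside. x axis (u): the way the tab folds over and slides home; y (v): parallel to the hinge; z up. The hinge pin lies at u = -45 mm + slide, height 18 mm, between two slotted steel ears at v = -60 and +60 mm (8 mm wide, u -60 to -8 mm, 26 mm above the table).
- tab (a joint): Angle of the red tab about its pin, rad: 0 flat on its stop, 1.57 upright, 2 leaning back, limit 2.3. A light spring opens it towards 2 unless held or tucked (about 0.3 N at the edge holds it flat). The tab is 100 mm wide along v, 85 mm from pin to free edge, 6 mm thick (3 mm each side of the pin axis); flat, its top is 21 mm above the table.
- tab_slide (a joint): How far tab and pin have slid along +u, m: 0 pulled back, 0.026 end stop (edge fully home). Starts at 0 to 0.004, friction about 4 N, stays where it is left. Flat, the free edge lies at u = 40 mm + slide, so it enters beneath the lip from 10 mm on; slid before it is flat, it would land on top of the lip.
- ridge_foot (a point): Point on the tab's outer (upper when flat) face, mid-width, 50 mm from the pin, at the foot of the pale ridge's steep side, which faces the hinge and is what a fingertip pushes. Ridge: 70 mm long along v, 7 mm high, its other side slopes down to 63 mm from the pin. Between pin and ridge the face is bare. Axes: x from pin to free edge, z out of the outer face.
- tab_edge (a point): Middle of the tab's free edge, half-way through its thickness, 85 mm from the pin.
- lip (a point): Middle of the front edge of the steel lip, at u = 50 mm, 25 mm above the table, fixed on the board. The lip spans v -64 to +64 mm and u 50 to 69 mm; underside 23 mm above the table (front edge curled up a little), top at most 31 mm.
- tab_outer: The red outer layer of the tab (top when flat) with the pale ridge; origin on the hinge pin's axis at mid-width, x from the pin towards the free edge, z out of the outer face.
- tab_inner: The dark red inner layer of the tab (underneath when flat), 3 mm thick; same origin and axes as the outer layer.
- bowl_a: Loose white tasting bowl beside the clipboard, 92 mm across, 55 mm high; origin at the centre of its underside. Not to be disturbed.
- bowl_b: Loose white tasting bowl beyond the lip, same size; origin at the centre of its underside. Not to be disturbed.
- bowl_c: Loose white tasting bowl farther off, same size; origin at the centre of its underside. Not to be disturbed.
- cup: Loose paper cup, 76 mm across the rim, 95 mm high; origin at the centre of its underside. Not to be disturbed.
- jar: Loose amber jar with steel cap, 68 mm across, 100 mm high; origin at the centre of its underside. Not to be disturbed.
- timer: Loose black round timer with an orange button, 64 mm across, 28 mm high; origin at the centre of its underside. Not to be disturbed.
- spoon: Loose steel tasting spoon, 170 mm long, lying beside the clipboard along its length; origin at its underside. Not to be disturbed.
- tent: Loose white plastic tent card on a coral foot, 75 mm wide, about 58 mm high; origin at the centre of its underside. Not to be disturbed.

How it is judged:
By the outcome, as a careful person would: the job done as asked, in the order asked, and still so for the second after the job is handed in, with the robot touching nothing.
It also fails if it takes over 40 s, if anything falls off the work surface, if the arm or the gripper's body presses on something with over 40 N, if the wrist force passes 120 N, or if a joint passes its speed limit or range.

## Working session

There is one attempt and no reset: what is moved stays moved. The work goes in short steps, Python scripts to look and compute and a tool call to move; the robot and the scene stay as the last step left them, time stands still between calls to the robot, and variables do not carry over. Pictures are saved under pics/ and viewed, at most 10 in all, crops included, and the job is handed in when it is done.

Besides the shell and the picture viewer there is one more tool, called after "Request:" as name(argument=value, ...) on one line, values as JSON. drive_tool: Moves the arm, as the interface text tells. Its arguments: {"type":"object","properties":{"steps":{"type":"array","items":{"type":"number"}},"newtons":{"type":"number"}},"required":["steps"]}

```bash
mkdir -p pics; cat > h.py <<'E'
import numpy as np, cv2
from bench import env
def grab(n):
    p,d=env.camera(n); np.savez(''+n,p=p,d=d); m=env.camera_model(n); return p,d,m
def world(d,m):
    h,w=d.shape; f=h/2/np.tan(np.radians(m['fov_y'])/2)
    v,u=np.mgrid[:h,:w]; P=np.stack([(u-m['cx'])/f*d,(v-m['cy'])/f*d,d,np.ones_like(d)],-1)
    return (P@np.array(m['cam_to_world']).T)[...,:3]
E
python3 - <<'E'
from h import *
for n in('scene','top'):
    p,d,m=grab(n); cv2.imwrite(f'pics/{n}0.png',p[...,::-1]); print(n,m)
print(env.observe())
E
```

```text
scene {'fov_y': 46.192643692924776, 'cx': 280.88750855884336, 'cy': 202.48941656545034, 'cam_to_world': array([[ 2.92366120e-01,  6.45944290e-01, -7.05179429e-01,
         1.51940706e+03],
       [ 9.56201938e-01, -2.08361573e-01,  2.05580419e-01,
        -2.68003276e+02],
       [-1.41387973e-02, -7.34398686e-01, -6.78571046e-01,
         9.37332672e+02],
       [ 0.00000000e+00,  0.00000000e+00,  0.00000000e+00,
         1.00000000e+00]])}
top {'fov_y': 57.79955044204829, 'cx': 282.67899963274255, 'cy': 207.25440940685232, 'cam_to_world': array([[-1.03256297e-02, -9.86189149e-01,  1.65300765e-01,
         4.36134634e+02],
       [-9.99743949e-01,  6.85282050e-03, -2.15655905e-02,
         9.91096687e+00],
       [ 2.01349749e-02, -1.65481118e-01, -9.86007395e-01,
         1.07744102e+03],
       [ 0.00000000e+00,  0.00000000e+00,  0.00000000e+00,
         1.00000000e+00]])}
{'time': 0.1, 'joint_positions': array([-1.26302584,  0.46830281, -0.01160505,  1.60351317,  0.00599463,
        1.0714148 , -0.0563095 ]), 'qvel': array([-0.00013027, -0.00021887, -0.00042183, -0.00351715, -0.00147579,
       -0.00077666, -0.00199816]), 'effort': array([ 1.85369909e-04, -5.33517158e+01,  2.11566221e-02, -2.51964658e+01,
        1.14365167e-02,  4.23006582e-03, -3.76646699e-05]), 'tool_pos': array([223.23700814, 609.91424289, 218.93231322]), 'tool_rot': array([-5.48254028e-01, -3.09320905e+00,  2.50448211e-03]), 'wrist_force': array([ 0.94142823,  0.00733453, -0.64456484]), 'moment': array([-0.02519179,  0.00405032,  0.06462933]), 'grasp_force': 0.0, 'gripper_width': 85.37445921731863}
```

View pics/scene0.png

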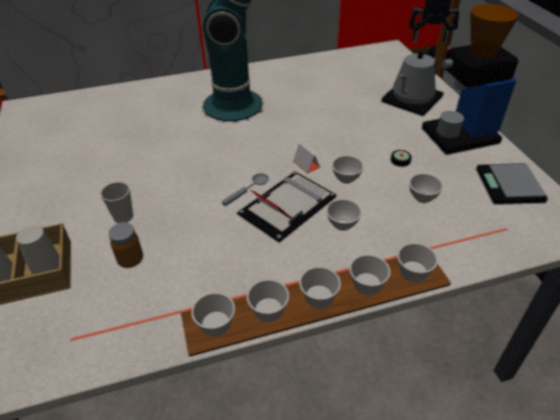

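View pics/top0.png

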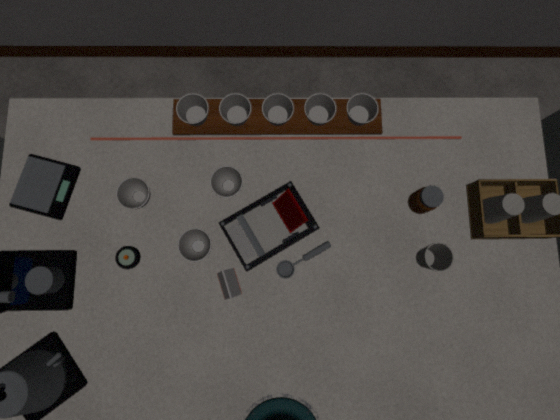

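The pictures show the clipboard at about (269,227) in the top view. Its red tab stands open near (290,210), and the lip is at (248,235). The bowls are at (227,181) and (194,244), the tent card at (230,284) and the spoon at (303,260).

```bash
cat > m.py <<'E'
from h import *
def load(n):
    z=np.load(n+'.npz'); m=env.camera_model(n); return z['p'],z['d'],m
def ray(m,u,v,z):
    f=210/np.tan(np.radians(m['fov_y'])/2); T=np.array(m['cam_to_world'])
    r=T[:3,:3]@np.array([(u-m['cx'])/f,(v-m['cy'])/f,1]); o=T[:3,3]; return o+r*(z-o[2])/r[2]
E
python3 - <<'E'
from m import *
p,d,m=load('top'); W=world(d,m)
print('table z',np.median(W[300:340,100:200,2]), np.median(W[160:180,300:380,2]))
k=np.zeros(p.shape[:2],np.uint8); k[170:285,205:335]=1
blk=((p.max(2)<60)&(k>0)).astype(np.uint8)
c=max(cv2.findContours(blk,0,2)[0],key=cv2.contourArea); r=cv2.minAreaRect(c); b=cv2.boxPoints(r); print(r)
B=np.array([ray(m,*q,12) for q in b]); print('corners',B.round(1),[np.linalg.norm(B[i]-B[i-1]).round(1) for i in range(4)],B.mean(0))
hsv=cv2.cvtColor(p,cv2.COLOR_RGB2HSV)
red=((hsv[...,1]>130)&((hsv[...,0]<8)|(hsv[...,0]>172))&(hsv[...,2]>40)&(k>0))
print('red',red.sum())
c2=max(cv2.findContours(red.astype(np.uint8),0,2)[0],key=cv2.contourArea);print(cv2.boxPoints(cv2.minAreaRect(c2)))
# board axes: u from red towards lip
e=[B[1]-B[0],B[2]-B[1]]; L=max(e,key=np.linalg.norm); u=L/np.linalg.norm(L)
R=W[red&(d>0)]
C=B.mean(0); 
if (R.mean(0)-C)@u>0:u=-u
v=np.cross([0,0,1],u); print('u',u,'yaw',np.degrees(np.arctan2(u[1],u[0])))
Q=np.c_[(R-C)@u,(R-C)@v,R[:,2]]
print(np.percentile(Q,[2,25,50,75,98],axis=0).round(1))
for n,(x0,y0,x1,y1) in {'top':(205,150,345,310),'scene':(210,130,400,250)}.items():
    q=load(n)[0][y0:y1,x0:x1]; q=cv2.resize(q,None,fx=4,fy=4,interpolation=cv2.INTER_CUBIC)
    q=np.clip(q.astype(float)*1.6,0,255)[...,::-1]; cv2.imwrite(f'pics/{n}c.png',q[:600,:800])
# loose things: height map blobs near board
H=(W[...,2]>10)&(d>0)&(k>=0); H[:150]=0;H[320:]=0
n,l,s,ce=cv2.connectedComponentsWithStats(H.astype(np.uint8))
for i in range(1,n):
    if s[i,4]>60: print(ce[i].round(),s[i,4],np.median(W[l==i],axis=0).round(),W[l==i][:,2].max().round())
E
```

```text
table z -1.0386610643804488 -0.9869595838681562
((268.20465087890625, 225.21853637695312), (56.59103775024414, 85.41663360595703), 59.21585464477539)
corners [[ 571.8  171.7   12. ]
 [ 696.9  -36.5   12. ]
 [ 555.6 -116.3   12. ]
 [ 436.2   89.6   12. ]] [np.float64(158.5), np.float64(242.8), np.float64(162.2), np.float64(238.1)] [565.13094401  27.11153606  12.        ]
red 269
[[269.61765 199.02939]
 [288.58823 187.64703]
 [308.5294  220.88232]
 [289.5588  232.26468]]
u [-0.5150244   0.85717552 -0.        ] yaw 120.99908560914214
[[-102.9  -47.3    9.3]
 [ -87.3  -28.2   24.5]
 [ -82.7    3.8   71.6]
 [ -46.1   35.2   85.5]
 [ -40.    49.8   89.6]]
[ 44. 187.] 3052 [676. 654.  23.] 31.0
[225. 180.] 650 [694. 151.  31.] 59.0
[131. 192.] 691 [661. 414.  35.] 59.0
[515. 208.] 4192 [ 595. -656.   64.] 129.0
[268. 225.] 3910 [563.  26.  13.] 91.0
[426. 199.] 734 [ 622. -394.   96.] 105.0
[193. 244.] 699 [512. 237.  32.] 58.0
[311. 253.] 260 [485. -96.  16.] 22.0
[436. 257.] 705 [ 469. -432.   65.] 97.0
[127. 257.] 444 [478. 415.  21.] 30.0
[ 36. 280.] 4463 [421. 597.  47.] 273.0
[228. 283.] 436 [405. 134.  38.] 61.0[ WARN:0@0.184] global loadsave.cpp:1063 imwrite_ Unsupported depth image for selected encoder is fallbacked to CV_8U.
```

View pics/topc.png

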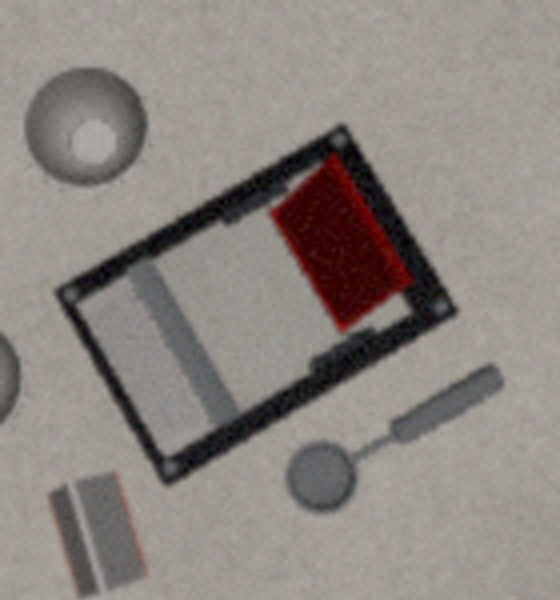

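View pics/scenec.png

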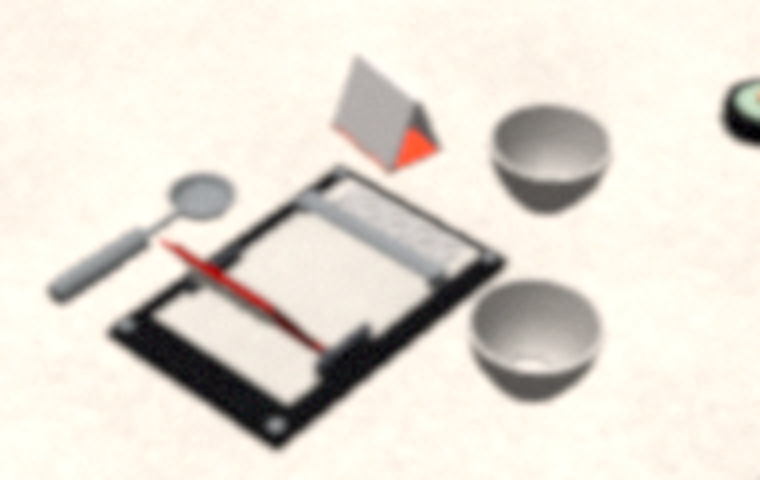

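```bash
python3 - <<'E'
from m import *
C=np.array([565.1,27.1,0]); u=np.array([-.515,.857,0]); v=np.cross([0,0,1],u)
for n in('top','scene'):
    p,d,m=load(n); W=world(d,m); Q=np.stack([(W-C)@u,(W-C)@v,W[...,2]],-1); ok=(d>0)
    # black board extents
    nb=(abs(Q[...,0])<140)&(abs(Q[...,1])<100)&ok
    k=nb&(p.max(2)<60)&(Q[...,2]<17)&(Q[...,2]>5); print(n,'black',np.percentile(Q[k],[1,50,99],axis=0).round(1))
    l=nb&(Q[...,0]>35)&(Q[...,2]>21)&(Q[...,2]<36)&(abs(Q[...,1])<62); print('lip',l.sum(),np.percentile(Q[l],[2,50,98],axis=0).round(1))
    t=nb&(Q[...,2]>45); print('tab',t.sum(),np.percentile(Q[t],[2,50,98],axis=0).round(1))
    for b in (1,2):
        pass
    e=nb&(Q[...,0]<-30)&(Q[...,1]<-50)&(Q[...,2]>20); 
    print('kettle/near start', W[ok&(np.hypot(W[...,0]-223,W[...,1]-610)<120)][:,2].max())
E
```

```text
top black [[-118.5  -78.8    6.3]
 [ -13.8   15.8   10.9]
 [ 118.8   80.    15.6]]
lip 324 [[ 49.6 -58.9  22.6]
 [ 59.1   0.8  26.7]
 [ 68.9  59.5  31.9]]
tab 526 [[-89.9 -45.6  46. ]
 [-73.9   2.9  71.2]
 [-57.   49.7  88.8]]
kettle/near start 290.70934850050446
scene black [[-119.4  -80.3    5.9]
 [ -89.4  -53.7   12.2]
 [ 105.1   75.3   16.5]]
lip 192 [[ 48.5 -59.5  23.9]
 [ 60.8  -2.2  28. ]
 [ 71.4  59.   33.1]]
tab 186 [[-90.5 -48.2  50.9]
 [-79.7  -5.6  72.4]
 [-63.2  46.7  90.8]]
kettle/near start 389.6287657546385
```

The depth points in board coordinates confirm the pose: centre (565,27), u at yaw 121°. The lip lies at u 50–69 and z 23–32, and the tab edge at u about -85 and z about 90. Next I lift clear and shut the gripper.

Request:
drive_tool(steps=[0,0,-0.03,0,0,0,1,0,0,-0.06,0,0,0,-1,0,0,-0.06,0,0,0,-1])

```text
time: 0.4
tool_pos: [224.1, 612.5, 284.2]
tool_rot: [0.548, 3.092, 0.012]
wrist_force: [0.9, 0.5, -0.2]
gripper_width: 59.0
grasp_force: 0.0
```

```bash
cat > g.py <<'E'
from m import *
import sys
from scipy.spatial.transform import Rotation as R
C=np.array([565.1,27.1,0]); u=np.array([-.515,.857,0]); v=np.cross([0,0,1],u)
RT=R.from_matrix(np.c_[u,-v,[0,0,-1]]).as_matrix() # tool x=u, y=z cross x
RT[:,1]=np.cross([0,0,-1],u)
def go(U,V,tipz=None,rot=True):
    s=env.observe(); r=R.from_rotvec(s['tool_rot']); t=C+U*u+V*v; t[2]=tipz+11
    print('t',round(s['time'],2),'q',s['joint_positions'].round(2),'shift m',(r.inv().apply(t-s['tool_pos'])/1000).round(4),'turn deg',np.degrees((r.inv()*R.from_matrix(RT)).as_rotvec()).round(2))
def st():
    s=env.observe();p=s['tool_pos'];F=s['wrist_force'];print('t',round(s['time'],2),'u,v,tip',((p-C)@u).round(1),((p-C)@v).round(1),(p[2]-11).round(1),'F uvz',(F@u).round(2),(F@v).round(2),F[2].round(2),'w',s['gripper_width'])
if __name__=='__main__':
    st(); go(*map(float,sys.argv[1:]))
E
python3 g.py -115 0 210
```

```text
t 0.4 u,v,tip 677.3 -9.2 273.2 F uvz -0.02 -1.08 -0.25 w 59.0307852550158
t 0.4 q [-1.26  0.41 -0.01  1.53  0.    1.19 -0.05] shift m [-0.611  -0.5051  0.0593] turn deg [ 0.4  -0.16 38.89]
```

Request:
drive_tool(steps=[-0.036,-0.03,0,0,0,3,-1,-0.072,-0.06,0,0,0,6,-1,-0.108,-0.089,0,0,0,9,-1,-0.144,-0.119,0,0,0,12,-1,-0.18,-0.149,0,0,0,15,-1])

```text
time: 0.9
tool_pos: [341.7, 406.5, 279.0]
tool_rot: [-0.95, -2.994, 0.002]
wrist_force: [1.5, 0.6, 0.5]
gripper_width: -0.2
grasp_force: 0.0
```

```bash
python3 g.py -115 0 210
```

```text
t 0.9 u,v,tip 440.2 -3.9 268.0 F uvz -0.3 -1.59 0.49 w -0.1523064835624645
t 0.9 q [-1.03  0.21  0.11  1.83 -0.03  1.11  0.05] shift m [-0.5066 -0.2273  0.0583] turn deg [-6.000e-02  1.000e-02  2.378e+01]
```

Request:
drive_tool(steps=[-0.042,-0.019,0,0,0,3,-1,-0.084,-0.038,0,0,0,6,-1,-0.126,-0.056,0,0,0,9,-1,-0.168,-0.075,0,0,0,12,-1,-0.21,-0.094,0,0,0,15,-1])

```text
time: 1.4
tool_pos: [459.3, 209.0, 279.3]
tool_rot: [-1.333, -2.844, 0.001]
wrist_force: [1.5, 0.2, -0.1]
gripper_width: -0.0
grasp_force: 0.0
```

```bash
python3 g.py -115 0 180
```

```text
t 1.4 u,v,tip 210.4 -3.0 268.3 F uvz -0.62 -1.38 -0.08 w -0.035250351885418536
t 1.4 q [-0.76  0.15  0.3   1.9  -0.05  1.09  0.25] shift m [-0.3212 -0.0526  0.0883] turn deg [-0.03 -0.01  8.78]
```

Request:
drive_tool(steps=[-0.042,-0.007,0,0,0,2,-1,-0.084,-0.014,0,0,0,4,-1,-0.126,-0.021,0,0,0,6,-1,-0.168,-0.028,0,0,0,7,-1,-0.21,-0.034,0,0,0,8.8,-1])

```text
time: 1.9
tool_pos: [567.7, 26.4, 279.2]
tool_rot: [-1.546, -2.734, 0.001]
wrist_force: [0.7, 0.4, -0.7]
gripper_width: 0.0
grasp_force: 0.0
```

```bash
python3 g.py -115 0 180
```

```text
t 1.9 u,v,tip -2.0 -1.9 268.2 F uvz -0.0 -0.82 -0.71 w 0.03923656077774807
t 1.9 q [-0.48  0.28  0.46  1.77 -0.14  1.13  0.57] shift m [-0.1131 -0.0019  0.0881] turn deg [-0.05 -0.02  0.04]
```

Request:
drive_tool(steps=[-0.04,0,0,0,0,0,-1,-0.08,-0.001,0,0,0,0,-1,-0.115,-0.002,0,0,0,0,-1,-0.115,-0.002,0.03,0,0,0,-1,-0.115,-0.002,0.07,0,0,0,-1])

```text
time: 2.4
tool_pos: [626.5, -73.5, 209.9]
tool_rot: [1.547, 2.73, 0.002]
wrist_force: [-0.5, 1.3, -0.9]
gripper_width: 0.1
grasp_force: 0.0
```

```bash
python3 g.py -117 0 56
```

```text
t 2.4 u,v,tip -117.9 -0.8 198.9 F uvz 1.38 -0.26 -0.88 w 0.13299650916429745
t 2.4 q [-0.29  0.46  0.48  1.69 -0.24  1.04  0.81] shift m [ 0.0013 -0.0012  0.1429] turn deg [ 0.16  0.15 -0.07]
```

Request:
drive_tool(steps=[0,0,0.04,0,0,0,-1,0,0,0.08,0,0,0,-1,0,-0.001,0.11,0,0,0,-1,0,-0.001,0.143,0,0,0,-1,0,-0.001,0.143,0,0,0,-1])

```text
time: 2.9
tool_pos: [620.1, -71.4, 61.6]
tool_rot: [-1.54, -2.728, 0.008]
wrist_force: [-0.9, -0.3, -0.6]
gripper_width: 0.1
grasp_force: 0.0
```

```bash
python3 g.py -64 0 56; python3 - <<'E'
from m import *
out=[]
for n,(x0,y0,x1,y1) in {'top':(215,150,345,280),'scene':(220,90,370,240)}.items():
    p,d,m=grab(n); q=cv2.resize(p[y0:y1,x0:x1],(400,400),interpolation=cv2.INTER_CUBIC); out.append(np.clip(q*1.6,0,255))
cv2.imwrite('pics/behind.png',np.hstack(out)[...,::-1].astype(np.uint8))
E
```

```text
t 2.9 u,v,tip -112.8 3.6 50.6 F uvz 0.26 0.94 -0.65 w 0.07469325015058885
t 2.9 q [-0.23  0.65  0.4   1.79 -0.34  0.79  0.88] shift m [ 0.0488  0.0036 -0.0052] turn deg [-0.49 -0.31  0.09]
```

View pics/behind.png

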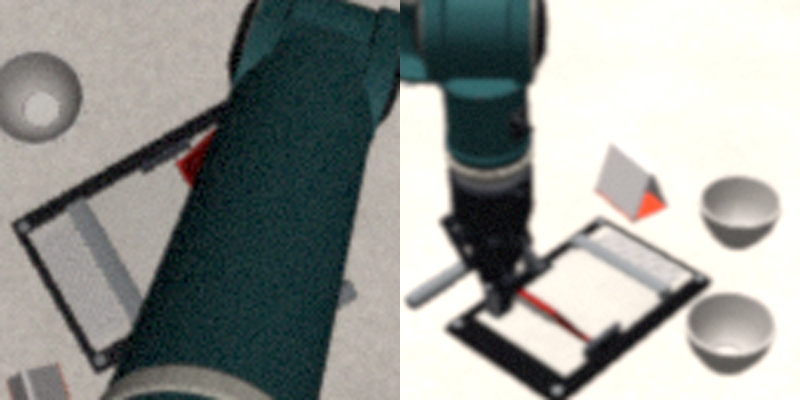

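The crops show the shut fingertips at about (500,300), on the hinge side of the upright tab and clear of it. I start the push along +u.

Request:
drive_tool(steps=[0,0,0,0,0,0,-1,0.012,0,0,0,0,0,-1,0.024,0,0,0,0,0,-1,0.036,0,0,0,0,0,-1,0.046,0,0,0,0,0,-1])

```text
time: 3.5
tool_pos: [600.1, -30.7, 67.3]
tool_rot: [1.543, 2.737, 0.001]
wrist_force: [0.1, -0.2, 1.0]
gripper_width: 0.0
grasp_force: 0.2
```

```bash
python3 g.py -64 0 56
```

```text
t 3.5 u,v,tip -67.6 -0.2 56.3 F uvz -0.21 -0.03 1.01 w 0.01718513636398037
t 3.5 q [-0.31  0.6   0.4   1.85 -0.33  0.75  0.82] shift m [ 0.0036 -0.0002  0.0003] turn deg [ 0.05 -0.03  0.17]
```

Request:
drive_tool(steps=[0,0,0,0,0,0,-1,0.01,0,0,0,0,0,-1,0.02,0,0.001,0,0,0,-1,0.03,0,0.004,0,0,0,-1,0.03,0,0.004,0,0,0,-1])

```text
time: 4.0
tool_pos: [584.0, -4.8, 62.2]
tool_rot: [-1.541, -2.736, -0.0]
wrist_force: [0.4, 0.9, 0.0]
gripper_width: 0.0
grasp_force: 0.0
```

```bash
python3 g.py -29 0 47
```

```text
t 4.0 u,v,tip -37.0 0.2 51.2 F uvz 0.57 -0.76 0.03 w 0.014994098587822793
t 4.0 q [-0.35  0.59  0.4   1.9  -0.33  0.73  0.78] shift m [0.008  0.0002 0.0042] turn deg [-0.05 -0.11  0.22]
```

```bash
cat > pic.py <<'E'
from m import *
import sys
p,d,m=grab('scene'); q=cv2.resize(p[130:240,220:370],(750,550),interpolation=cv2.INTER_CUBIC)
cv2.imwrite(f'pics/{sys.argv[1]}.png',np.clip(q*1.6,0,255)[...,::-1].astype(np.uint8))
hsv=cv2.cvtColor(p,cv2.COLOR_RGB2HSV); W=world(d,m)
C=np.array([565.1,27.1,0]); u=np.array([-.515,.857,0]); v=np.cross([0,0,1],u)
Q=np.stack([(W-C)@u,(W-C)@v,W[...,2]],-1)
red=(hsv[...,1]>120)&((hsv[...,0]<8)|(hsv[...,0]>172))&(d>0)&(abs(Q[...,0])<100)&(abs(Q[...,1])<58)
print('red',red.sum(),np.percentile(Q[red],[2,25,50,75,98],axis=0).round(1) if red.any() else '')
K=Q[red]
if len(K):
    A=np.polyfit(K[:,0],K[:,2],1); print('slope deg',np.degrees(np.arctan(A[0])))
E
python3 pic.py mid
```

```text
red 604 [[-48.3 -47.9  20.6]
 [-38.5 -32.3  33.7]
 [-33.2 -12.   47.5]
 [-27.2  18.2  67.8]
 [-13.9  48.9 122.6]]
slope deg 58.714206004399614
```

View pics/mid.png

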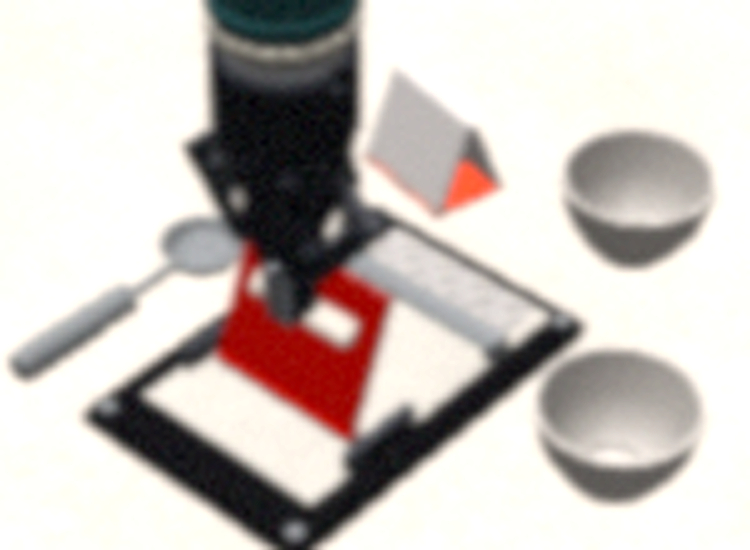

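The tab is at roughly 60°, with the fingertip at (285,300) just under the pale ridge. I carry on along the arc and down.

Request:
drive_tool(steps=[0.008,0,0.004,0,0,0,-1,0.012,0,0.008,0,0,0,-1,0.015,0,0.013,0,0,0,-1,0.018,0,0.018,0,0,0,-1,0.018,0,0.018,0,0,0,-1])

```text
time: 4.55
tool_pos: [575.0, 8.9, 43.8]
tool_rot: [-1.543, -2.735, 0.001]
wrist_force: [0.1, 0.2, -0.5]
gripper_width: -0.3
grasp_force: 0.1
```

```bash
python3 g.py -16 0 21
```

```text
t 4.55 u,v,tip -20.7 0.9 32.8 F uvz 0.12 -0.2 -0.48 w -0.3439230218506895
t 4.55 q [-0.37  0.6   0.39  1.92 -0.35  0.68  0.77] shift m [0.0047 0.0009 0.0118] turn deg [-0.08 -0.04  0.12]
```

Request:
drive_tool(steps=[0.003,0,0.004,0,0,0,-1,0.004,0,0.008,0,0,0,-1,0.004,0,0.012,0,0,0,-1,0.004,0,0.012,0,0,0,-1])

```text
time: 4.95
tool_pos: [573.4, 11.6, 32.0]
tool_rot: [-1.545, -2.735, 0.001]
wrist_force: [1.1, -0.5, -0.6]
gripper_width: -0.1
grasp_force: 0.5
```

```bash
python3 g.py -16 0 21;python3 pic.py flat
```

```text
t 4.95 u,v,tip -17.5 0.8 21.0 F uvz -0.99 -0.74 -0.55 w -0.05747409681465549
t 4.95 q [-0.37  0.62  0.38  1.93 -0.36  0.66  0.77] shift m [0.0015 0.0008 0.    ] turn deg [-0.06 -0.01  0.08]
red 719 [[-45.7 -48.9  20. ]
 [-33.2 -32.9  28.2]
 [-23.1 -12.2  35.9]
 [ -7.6  17.5  47.4]
 [ 25.2  48.5 104.7]]
slope deg 27.67531943899896
```

View pics/flat.png

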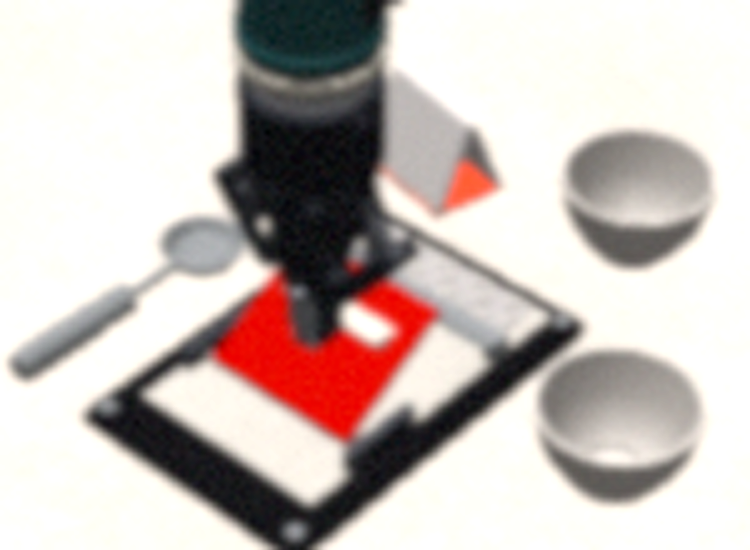

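```bash
cat > ang.py <<'E'
from m import *
C=np.array([565.1,27.1,0]); u=np.array([-.515,.857,0]); v=np.cross([0,0,1],u)
p,d,m=load('scene'); hsv=cv2.cvtColor(p,cv2.COLOR_RGB2HSV); W=world(d,m)
Q=np.stack([(W-C)@u,(W-C)@v,W[...,2]],-1)
red=(hsv[...,1]>150)&((hsv[...,0]<8)|(hsv[...,0]>172))&(d>0)&(abs(Q[...,0])<100)&(abs(Q[...,1])<58)
K=Q[cv2.erode(red.astype(np.uint8),np.ones((3,3)))>0]
for a in range(-50,50,10):
    k=K[(K[:,0]>=a)&(K[:,0]<a+10)]
    for s in (-1,1):
        j=k[k[:,1]*s>0]
        if len(j)>3: print(a,s,len(j),np.median(j,axis=0).round(1))
# dark finger points
F=(p.max(2)<70)&(d>0)&(abs(Q[...,0])<60)&(abs(Q[...,1])<30)&(Q[...,2]>17)&(Q[...,2]<60)
f=Q[F]; print('finger',len(f)); i=np.argsort(f[:,2])[:12]; print(f[i].round(1))
E
python3 ang.py
```

```text
-50 -1 17 [-41.6 -20.7  23.7]
-50 1 17 [-41.3  24.5  24.5]
-40 -1 58 [-35.6 -23.6  27.2]
-40 1 61 [-34.9  23.1  27. ]
-30 -1 58 [-24.6 -25.   33.1]
-30 1 52 [-25.4  27.   32.2]
-20 -1 60 [-15.5 -23.8  38.5]
-20 1 35 [-16.8  30.8  37.3]
-10 -1 26 [ -7.6 -27.   43. ]
-10 1 13 [-6.6 39.1 43.1]
10 -1 30 [ 15.9 -32.4  59.5]
20 -1 20 [ 21.2 -26.1  59.7]
finger 19
[[-21.7  -2.4  47.3]
 [-24.7  -8.7  53.1]
 [-13.8  -9.8  53.5]
 [-27.4  -0.4  53.6]
 [-22.5  -6.8  54. ]
 [-24.6  -5.1  54.5]
 [-20.  -11.8  55.3]
 [-26.3   0.6  55.9]
 [-22.8  -3.5  55.9]
 [-21.8  -6.2  56.8]
 [-28.4  -4.9  56.9]
 [-26.2   4.2  57.3]]
```

The depth shows the tab still at about 29°, so the fingertips stand roughly 20 mm higher than I assumed. I go on straight down in small steps, watching force and tab height.

Request:
drive_tool(steps=[0,0,0.004,0,0,0,-1,0,0,0.008,0,0,0,-1,0,0,0.012,0,0,0,-1,0,0,0.012,0,0,0,-1])

```text
time: 5.4
tool_pos: [573.5, 12.0, 20.2]
tool_rot: [-1.544, -2.735, 0.001]
wrist_force: [0.5, -0.6, -0.5]
gripper_width: 0.2
grasp_force: 0.2
```

```bash
python3 g.py -16 0 21;python3 pic.py f2; python3 ang.py
```

```text
t 5.4 u,v,tip -17.2 0.5 9.2 F uvz -0.76 -0.12 -0.48 w 0.21105061871956518
t 5.4 q [-0.36  0.64  0.37  1.93 -0.37  0.64  0.78] shift m [ 0.0013  0.0005 -0.0118] turn deg [-0.03 -0.02  0.1 ]
red 688 [[-45.6 -48.9  19.3]
 [-31.9 -34.1  24.6]
 [-21.6 -13.7  29.5]
 [ -2.9  15.8  37.2]
 [ 34.6  51.2 105.8]]
slope deg 11.475588467105528
-50 -1 8 [-42.  -26.3  24. ]
-50 1 9 [-40.8  17.   23.4]
-40 -1 50 [-35.  -25.5  24.6]
-40 1 53 [-34.6  26.   23.6]
-30 -1 53 [-25.3 -22.4  27.3]
-30 1 56 [-25.8  22.9  26.7]
-20 -1 42 [-14.4 -24.9  29.3]
-20 1 26 [-15.5  32.6  29.5]
-10 -1 42 [ -4.9 -26.8  32.1]
-10 1 16 [-4.4 40.6 32. ]
0 -1 8 [  3.8 -40.9  35.2]
10 -1 7 [ 17.5 -40.4  39.2]
20 -1 33 [ 26.4 -25.9  42.9]
30 -1 10 [ 30.7 -21.6  43.3]
finger 43
[[-21.5  -5.7  38.1]
 [-27.4  -0.2  42.6]
 [-26.9  -7.   42.7]
 [-14.2 -10.1  43.1]
 [-25.6   1.4  44. ]
 [-23.7  -7.7  44.5]
 [-27.3  -3.7  44.6]
 [-26.   -6.1  45.1]
 [-23.3  -3.7  45.5]
 [-23.  -10.7  45.9]
 [-18.6 -10.4  46.3]
 [-22.2  -6.4  46.4]]
```

Request:
drive_tool(steps=[0,0,0.003,0,0,0,-1,0,0,0.006,0,0,0,-1,0,0,0.009,0,0,0,-1,0,0,0.009,0,0,0,-1])

```text
time: 5.85
tool_pos: [573.7, 12.0, 11.4]
tool_rot: [-1.544, -2.735, 0.0]
wrist_force: [-0.1, -0.4, 0.2]
gripper_width: 0.2
grasp_force: 0.3
```

```bash
python3 g.py -16 0 21;python3 pic.py f3; python3 ang.py|grep -v '\[\['
```

```text
t 5.85 u,v,tip -17.3 0.4 0.4 F uvz -0.28 0.28 0.24 w 0.17253703901678472
t 5.85 q [-0.36  0.65  0.36  1.93 -0.38  0.62  0.79] shift m [ 0.0014  0.0004 -0.0206] turn deg [-0.02 -0.01  0.1 ]
red 604 [[-46.2 -48.5  17.5]
 [-31.4 -32.7  21.4]
 [-20.7 -13.3  23.1]
 [ -0.1  14.   25.1]
 [ 37.7  51.8  78.2]]
slope deg -1.345785826105324
-50 -1 8 [-41.8 -25.4  23.4]
-50 1 4 [-41.5  14.7  23.3]
-40 -1 43 [-34.4 -20.9  21.5]
-40 1 45 [-34.8  22.3  21.7]
-30 -1 36 [-25.4 -25.1  22.3]
-30 1 44 [-25.8  24.8  22.5]
-20 -1 40 [-15.8 -24.7  22.6]
-20 1 21 [-15.4  36.5  23. ]
-10 -1 34 [ -4.8 -27.7  22.7]
-10 1 8 [-7.9 36.9 24.7]
0 -1 11 [  2.  -36.6  22.9]
10 -1 6 [ 16.9 -40.7  24.2]
20 -1 17 [ 27.9 -34.5  25.3]
30 -1 18 [ 31.7 -19.3  25.4]
finger 62
 [  5.9   0.6  26.6]
 [-25.7  -2.   31.5]
 [ 50.5  28.5  32.8]
 [-25.9   1.4  33.3]
 [-24.2  -8.   34.1]
 [-26.   -6.   34.2]
 [-21.3  -5.5  34.2]
 [-11.6 -11.3  34.7]
 [-24.   -4.2  35.3]
 [-25.9  -2.3  35.5]
 [-24.1 -11.6  36.2]]
```

View pics/f3.png

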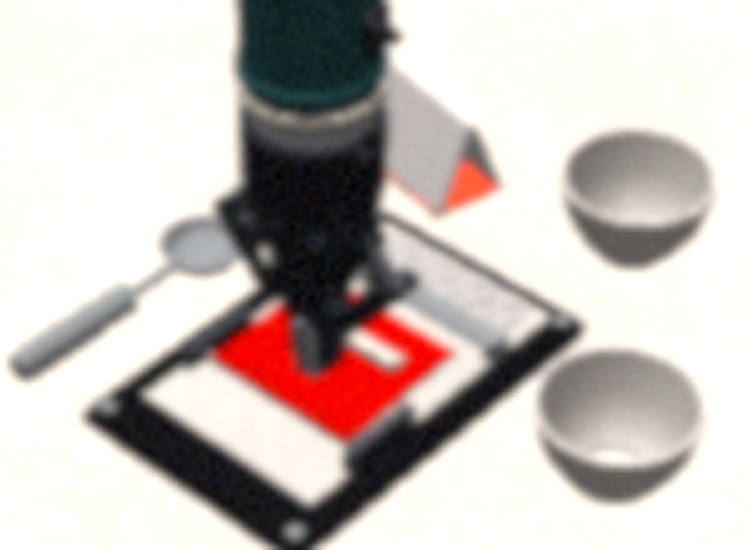

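The tab is within a few degrees of flat, and the fingertip at (315,365) is just hinge-side of the ridge. I press down until the force rises.

Request:
drive_tool(steps=[0,0,0.001,0,0,0,-1,0,0,0.002,0,0,0,-1,0,0,0.003,0,0,0,-1,0,0,0.003,0,0,0,-1])

```text
time: 6.3
tool_pos: [573.7, 12.1, 9.4]
tool_rot: [-1.544, -2.735, -0.001]
wrist_force: [-2.1, 1.5, 6.4]
gripper_width: -0.2
grasp_force: 3.6
```

```bash
python3 g.py -16 0 21
```

```text
t 6.3 u,v,tip -17.3 0.4 -1.6 F uvz 2.31 1.02 6.36 w -0.2202844109484102
t 6.3 q [-0.35  0.66  0.36  1.93 -0.38  0.62  0.79] shift m [ 0.0013  0.0004 -0.0226] turn deg [-0.   -0.04  0.09]
```

The tab is flat with 6 N on it. I slide towards the ridge while keeping it pressed.

Request:
drive_tool(steps=[0.003,0,0.003,0,0,0,-1,0.006,0,0.003,0,0,0,-1,0.009,0,0.003,0,0,0,-1,0.012,0,0.003,0,0,0,-1,0.012,0,0.003,0,0,0,-1])

```text
time: 6.8
tool_pos: [570.0, 19.0, 8.8]
tool_rot: [1.545, 2.729, 0.001]
wrist_force: [-4.4, -5.4, 22.3]
gripper_width: -0.5
grasp_force: 11.2
```

```bash
python3 g.py 20 0 0; python3 pic.py f4; python3 ang.py|grep -v '\[\['|head -16
```

```text
t 6.8 u,v,tip -9.5 -0.0 -2.2 F uvz -2.4 6.54 22.28 w -0.47725932263644366
t 6.8 q [-0.37  0.65  0.36  1.95 -0.38  0.6   0.77] shift m [ 0.0295 -0.     -0.0023] turn deg [ 0.19  0.27 -0.03]
red 570 [[-38.7 -49.2  16.8]
 [-24.5 -33.9  20.1]
 [-13.4 -13.   21.4]
 [  8.3  13.5  23.1]
 [ 46.3  49.4  65.5]]
slope deg -3.5352785623945
-40 -1 18 [-31.8 -20.7  22.2]
-40 1 16 [-32.6  20.4  22.3]
-30 -1 38 [-25.5 -24.2  21.1]
-30 1 41 [-24.7  22.1  21.2]
-20 -1 34 [-16.9 -28.2  21. ]
-20 1 35 [-16.3  28.8  21.2]
-10 -1 31 [ -5.1 -25.8  21.3]
-10 1 17 [-6.5 33.6 21.4]
0 -1 35 [  4.4 -25.3  21.1]
0 1 7 [ 2.6 37.5 20.1]
10 -1 12 [ 14.3 -36.4  19.4]
20 -1 7 [ 25.9 -43.1  22.5]
30 -1 18 [ 36.7 -34.4  20.9]
40 -1 11 [ 42.1 -17.2  20.1]
finger 64
 [ 13.2  -0.3  25.9]
```

I applied the press offset twice, so it is now 22 N and friction is carrying the tab along. It is flat and still short of the lip. I ease the press back to about 6 N so the finger meets the ridge.

Request:
drive_tool(steps=[0,0,-0.0015,0,0,0,-1,0,0,-0.003,0,0,0,-1,0.003,0,-0.003,0,0,0,-1,0.006,0,-0.003,0,0,0,-1,0.006,0,-0.003,0,0,0,-1])

```text
time: 7.35
tool_pos: [565.5, 27.0, 9.3]
tool_rot: [1.543, 2.734, 0.001]
wrist_force: [1.7, -2.5, 6.8]
gripper_width: -0.2
grasp_force: 3.2
```

```bash
python3 g.py 20 0 0; python3 pic.py f5; python3 ang.py|grep -v '\[\['|head -16
```

```text
t 7.35 u,v,tip -0.3 -0.3 -1.7 F uvz -2.99 -0.15 6.77 w -0.18201458792651343
t 7.35 q [-0.38  0.65  0.36  1.95 -0.38  0.6   0.76] shift m [ 0.0203 -0.0003 -0.0017] turn deg [0.1  0.11 0.1 ]
red 602 [[-37.6 -48.8  17. ]
 [-23.  -32.7  20.2]
 [ -9.3 -11.9  21.5]
 [  9.6  18.8  22.9]
 [ 46.2  48.9  63.2]]
slope deg -1.23365442414898
-40 -1 20 [-31.8 -16.8  22.4]
-40 1 11 [-32.4  26.5  22.1]
-30 -1 37 [-24.9 -24.4  21. ]
-30 1 35 [-24.6  28.9  20.9]
-20 -1 45 [-15.6 -20.1  21.4]
-20 1 40 [-15.2  23.7  21.4]
-10 -1 36 [ -5.9 -30.5  21.9]
-10 1 26 [-5.  25.7 20.7]
0 -1 33 [  5.7 -24.   20.5]
0 1 14 [ 4.2 31.3 21.4]
10 -1 10 [ 14.7 -41.5  21.1]
10 1 5 [12.1 39.4 21.4]
20 -1 4 [ 25.3 -41.9  22.1]
30 -1 20 [ 37.4 -34.9  21.6]
40 -1 11 [ 42.1 -24.4  20.2]
finger 71
```

Request:
drive_tool(steps=[0.003,0,0,0,0,0,-1,0.006,0,0,0,0,0,-1,0.009,0,0,0,0,0,-1,0.012,0,0,0,0,0,-1,0.012,0,0,0,0,0,-1])

```text
time: 7.9
tool_pos: [559.5, 37.3, 9.3]
tool_rot: [1.543, 2.733, 0.001]
wrist_force: [1.6, -1.7, 6.0]
gripper_width: -0.2
grasp_force: 3.4
```

```bash
python3 g.py 20 0 0; python3 pic.py f6; python3 ang.py|grep -v '\[\['|head -16
```

```text
t 7.9 u,v,tip 11.6 -0.5 -1.7 F uvz -2.25 -0.49 5.99 w -0.1516557982063861
t 7.9 q [-0.41  0.64  0.36  1.97 -0.38  0.6   0.75] shift m [ 0.0084 -0.0004 -0.0017] turn deg [0.11 0.12 0.1 ]
red 600 [[-29.  -48.3  17.2]
 [-14.4 -31.8  20.1]
 [  1.2 -11.   21.5]
 [ 19.   19.2  23.1]
 [ 53.1  48.1  65.9]]
slope deg -0.3324860427401766
-30 -1 19 [-22.7 -23.6  22.5]
-30 1 16 [-22.   22.9  21. ]
-20 -1 44 [-14.8 -24.6  21.7]
-20 1 45 [-15.5  19.1  22. ]
-10 -1 38 [ -5.7 -20.1  21.5]
-10 1 28 [-5.1 26.7 20.8]
0 -1 36 [  4.5 -22.3  21.2]
0 1 25 [ 4.4 28.9 21. ]
10 -1 28 [ 14.8 -25.5  20.9]
10 1 16 [14.6 32.1 20.7]
20 -1 8 [ 22.3 -39.9  20.9]
20 1 5 [21.5 37.7 21. ]
30 -1 4 [ 35.5 -41.9  20.1]
40 -1 15 [ 45.2 -28.6  22.8]
finger 67
 [  8.1  -8.5  30.5]
```

View pics/f6.png

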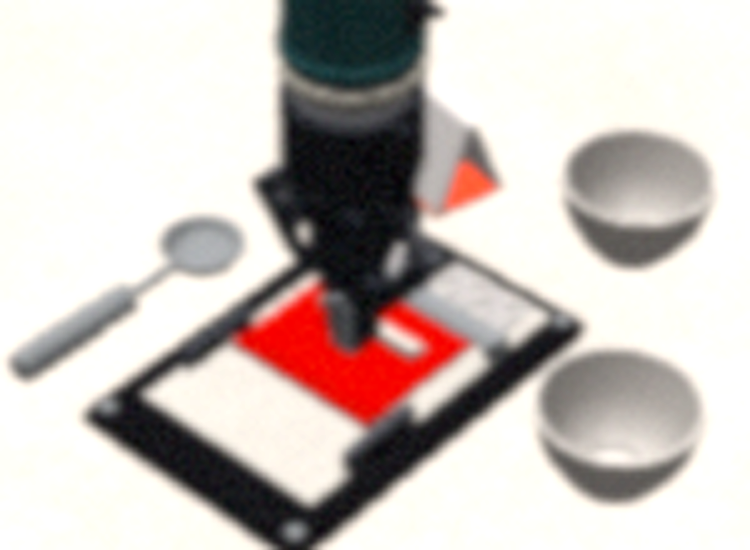

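The tab is flat and its edge at (465,345) is entering beneath the lip, with the finger against the ridge. About 8 mm remain to the stop.

Request:
drive_tool(steps=[0.003,0,0,0,0,0,-1,0.006,0,0,0,0,0,-1,0.008,0,0,0,0,0,-1,0.009,0,0,0,0,0,-1,0.009,0,0,0,0,0,-1])

```text
time: 8.45
tool_pos: [554.9, 45.1, 9.3]
tool_rot: [1.543, 2.733, 0.001]
wrist_force: [1.9, -2.9, 5.6]
gripper_width: -0.1
grasp_force: 3.9
```

```bash
python3 g.py 20 0 0; python3 pic.py f7|head -1
```

```text
t 8.45 u,v,tip 20.7 -0.6 -1.7 F uvz -3.5 -0.13 5.63 w -0.10120059681523215
t 8.45 q [-0.42  0.64  0.36  1.98 -0.38  0.59  0.73] shift m [-0.0007 -0.0006 -0.0017] turn deg [0.12 0.12 0.09]
red 546 [[-19.7 -48.2  17.4]
```

Request:
drive_tool(steps=[0.001,0,0,0,0,0,-1,0.002,0,0,0,0,0,-1,0.003,0,0,0,0,0,-1,0.003,0,0,0,0,0,-1])

```text
time: 8.9
tool_pos: [554.8, 45.2, 9.4]
tool_rot: [1.544, 2.728, 0.0]
wrist_force: [6.0, -7.6, 2.5]
gripper_width: -0.2
grasp_force: 5.6
```

```bash
python3 g.py 20 0 0; python3 pic.py f8|head -1
```

```text
t 8.9 u,v,tip 20.8 -0.5 -1.6 F uvz -9.6 -1.19 2.54 w -0.17262043516957618
t 8.9 q [-0.43  0.64  0.36  1.98 -0.38  0.59  0.73] shift m [-0.0008 -0.0005 -0.0016] turn deg [ 0.19  0.33 -0.01]
red 548 [[-20.7 -48.5  17.4]
```

It is at the end stop: force has risen to 9.6 N with no further motion. I release the push and lift.

Request:
drive_tool(steps=[-0.001,0,-0.001,0,0,0,-1,-0.003,0,-0.004,0,0,0,-1,-0.004,0,-0.01,0,0,0,-1,-0.004,0,-0.04,0,0,0,-1,-0.004,0,-0.08,0,0,0,-1])

```text
time: 9.45
tool_pos: [551.2, 45.5, 87.5]
tool_rot: [-1.54, -2.731, 0.006]
wrist_force: [1.0, 0.5, 0.4]
gripper_width: 0.0
grasp_force: 0.0
```

Request:
drive_tool(steps=[-0.03,0,-0.04,0,0,0,-1,-0.07,0,-0.08,0,0,0,-1,-0.11,0,-0.12,0,0,0,-1,-0.15,0,-0.12,0,0,0,-1,-0.15,0,-0.12,0,0,0,-1])

```text
time: 9.95
tool_pos: [633.6, -90.4, 211.3]
tool_rot: [1.551, 2.725, -0.001]
wrist_force: [-0.6, -0.0, -0.1]
gripper_width: 0.2
grasp_force: 0.0
```

```bash
python3 g.py 20 0 0; python3 pic.py end|head -1; python3 ang.py|grep -v '\[\['|head -16; python3 - <<'E'
from m import *
p,d,m=grab('top'); W=world(d,m)
H=(W[...,2]>10)&(d>0); H[:150]=0;H[320:]=0
n,l,s,ce=cv2.connectedComponentsWithStats(H.astype(np.uint8))
for i in range(1,n):
    if 60<s[i,4]<4000: print(ce[i].round(),s[i,4],np.median(W[l==i],axis=0).round())
E
```

```text
t 9.95 u,v,tip -136.0 1.9 200.3 F uvz 0.3 0.58 -0.12 w 0.24800961826491266
t 9.95 q [-0.28  0.48  0.51  1.67 -0.26  1.05  0.84] shift m [0.1571 0.0006 0.1995] turn deg [ 0.12  0.31 -0.31]
red 597 [[-20.9 -48.1  18.6]
-20 -1 22 [-14.  -23.2  22.5]
-20 1 20 [-13.7  23.7  22.8]
-10 -1 38 [ -4.5 -25.9  21.3]
-10 1 39 [-4.9 19.5 21. ]
0 -1 36 [  5.1 -19.6  22. ]
0 1 40 [ 4.7 19.6 21.7]
10 -1 42 [ 15.4 -24.1  21.9]
10 1 37 [14.8 22.6 22.2]
20 -1 33 [ 24.2 -22.3  21.9]
20 1 31 [24.2 20.2 22.8]
30 -1 5 [ 32.5 -41.8  23.2]
finger 0
[]
[ 44. 187.] 3056 [676. 654.  23.]
[225. 180.] 648 [694. 150.  32.]
[131. 192.] 691 [661. 414.  35.]
[425. 199.] 738 [ 622. -393.   96.]
[193. 244.] 710 [512. 237.  32.]
[436. 257.] 705 [ 469. -432.   64.]
[127. 257.] 448 [478. 414.  21.]
[228. 284.] 430 [404. 134.  38.]
```

View pics/end.png

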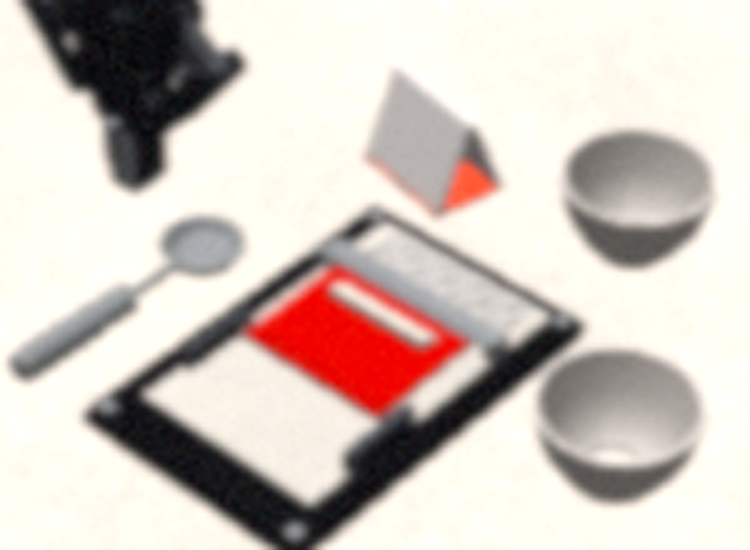

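The tab lies flat with its free edge under the lip at about (400,310). It stays shut with the gripper clear at (135,150), and the other objects have not moved.

```bash
python3 -c "
from bench import env; print(env.hand_in())"
```

```text
the job is handed in; nothing more can be done
None
```

The red tab is folded flat and pushed to its end stop under the steel lip, where it stays shut by itself; nothing else looks moved in the final pictures, and the job was handed in at about 10 s (a brief 22 N over-press slid the flat tab about 8 mm by friction before the ridge push).

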